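Gauge the wall of a pipe tee with a spring-tipped probe

TASK

Lift the lid of the gauge case open until it rests back on its stop, then take the spring-tipped probe out of the case. Hold the probe's tip on the centre of the marked pad of the strapped-down pipe tee, square to the pad, pressed lightly so that the sprung tip is about half-way in and never bottoms out hard. Finish while still holding the probe there, with the lid left open and the loose fittings left alone.

Things in the scene. Friction and masses are not known exactly. Their poses are not given: they have to be found in the camera images.
- case: Grey plastic gauge case, fixed to the counter: tray 140 (x) x 200 (y) x 70 mm high, walls 5 mm, open-topped under the lid. Origin under its centre on the counter; its front (with the lid's bar) faces its own -x, its lid hinge is along its far +x rim, z up. Inside: a dark foam block 60 x 60 mm, top 43 mm above the counter, centred at x -10, y +30 mm, in which the probe stands; a readout unit 90 x 40 mm, 35 mm high, centred at y -70 mm. Stands left or right of the tee.
- lid (a joint): Opening angle of the case lid (rad): 0 closed, 1.75 on its stop (leaning back past upright). The lid is a tray-shaped hood 140 x 200 x 55 mm, 0.3 kg, nearly free hinge; it falls shut below about 1.1 rad and falls open to the stop above that.
- lid_bar (a point): Centre of the lid's round steel bar handle: 10 mm thick, 110 mm long along the case's y, parallel to the hinge, standing 40 mm out in front of the lid's front wall (35 mm of clear gap behind it). Axes turn with the lid. With the lid closed it is 115 mm above the counter, 180 mm in front of the hinge line and 45 mm above it.
- lid_hinge (a point): Point on the hinge line at mid-width, 70 mm above the counter, at the case's far rim (case x +70 mm). Opening swings the bar up and away from the robot about this line (positive turn about the case's y axis).
- probe: The loose probe as a whole, about 0.13 kg: black cylindrical handle 26 mm across and 70 mm long, with a 10 mm steel sprung tip 32 mm long below it. Origin at the end of the relaxed tip, z along the probe from the tip towards the tail. It stands upright, tip down, in the foam block with its handle resting on the block and projecting 43 mm above the tray's rim when the lid is open; total length 106 mm.
- probe_grip (a point): Centre of the probe's handle, half-way along it, 67 mm from the relaxed tip end; its z axis runs along the probe from tip to tail.
- probe_point (a point): Centre of the flat 10 mm end of the probe's sprung tip (moves in with the tip).
- probe_tip (a joint): How far the sprung tip is pushed in (m): 0 relaxed, 0.012 bottomed. It starts to move at 1 N and takes 0.5 N more per mm (4 N at 6 mm, 7 N at 12 mm).
- tee: White plastic pipe tee, 150 mm long and 100 mm across its sockets, strapped on a plywood board 200 x 200 x 15 mm, fixed to the counter. Origin on the counter, 30 mm in front (-x) of the middle of the run and 50 mm behind the board's front edge; the run lies along its y, its axis 65 mm above the counter at x +30 mm, the branch points to its +x, away from the robot.
- spot (a point): Centre of the marked pad, on the pad's face: a flat white round boss 28 mm across in the middle of the tee's run, with a drawn ring 22 mm across and a dot in its centre, 109 mm above the counter. Its z axis points straight out of the pad, leaning 20 degrees (0.349 rad) from vertical towards the tee's -x (robot) side.
- coupling: Loose white pipe coupling standing on end, 60 mm across, 55 mm high; leave alone. Origin under its centre.
- elbow: Loose white pipe elbow, arms 75 mm long, 54 mm thick, lying flat; leave alone. Origin on the counter under its corner.
- cap: Loose white pipe cap, 52 mm across, 36 mm high; leave alone. Origin under its centre.

How it is judged (in metres and radians):
On the way, in this order (a step that is already met when the one before it is completed fails the run):
1. the lid is open on its stop, the probe still in the foam (value of joint lid above 1.68 rad and z of probe_grip in the frame of case below 0.1 m), for 0.3 s.
2. the probe is held clear above the tray's rim, the lid still open (value of joint lid above 1.65 rad and height (world z) of probe_point above 0.075 m and contact force between probe and the fingers above 1 N), for 0.2 s.
At the end, for the whole second after the job is handed in: Still gripped by the fingers and at rest, the probe's tip end is within 7 mm of the pad's centre, the probe is within 0.16 rad (9 degrees) of square to the pad, the sprung tip is pushed in between 2 and 10.8 mm (contact force 1 to 12 N), and the lid is open on its stop (over 1.65 rad) (value of joint lid above 1.65 rad and distance between probe_point and spot below 0.007 m and angle between the z axis of probe_grip and the z axis of spot, either way round below 0.16 rad and value of joint probe_tip between 0.002 and 0.0108 m and contact force between probe and tee between 1 and 12 N and contact force between probe and the fingers above 1 N and linear speed of probe below 0.02 m/s); the arm keeps its last pose, push and grip.
It fails at once if the probe is pressed hard on the tee (over 20 N) (contact force between probe and tee above 20 N).
It fails at once if the coupling is moved (over 30 mm) (distance of coupling from where it was at the start of the episode above 0.03 m).
It fails at once if the elbow is moved (over 30 mm) (distance of elbow from where it was at the start of the episode above 0.03 m).
It fails at once if the cap is moved (over 30 mm) (distance of cap from where it was at the start of the episode above 0.03 m).
It also fails if it takes over 72 s, if anything falls off the work surface, if the arm or the gripper's body presses on something with over 40 N, if the wrist force passes 120 N, or if a joint passes its speed limit or range.

ROBOT

A 6-joint arm with a two-finger parallel gripper is mounted at the origin on the work surface. World frame = base frame: x ahead of the robot, y to its left, z up, the work surface at z = 0. Lengths are in mm, angles in rad, forces in N, time in s.
With the tool pointing down it reaches from about 350 to 975 mm from the base axis. Payload 7.1 kg.
Tool frame: the origin (TCP) lies between the finger pads; the fingertips stand 19 mm ahead of it and the grasp point (between the pads) is the TCP (ctrl.tcp_to_tips is the distance from the TCP to the fingertips, in mm); z points along the fingers, y is the line along which they close (so a half turn about z gives the same grasp; the last joint's range is limited). The gripper opens to 88 mm and grips with 3 to 60 N. Pads are 20 mm wide; open, the fingers measure 115 mm over their backs; the gripper's body (75 mm by 178 mm) begins 61 mm behind the grasp point.
Start: joints at [1.107, 0.423, 1.63, -0, 1.089, -0.019], TCP at [268.891, 564.183, 241.675] pointing down, gripper open.
Joint ranges: [-3, 3], [-0.9, 2.11], [0.09, 2.58], [-1.31, 4.45], [0.11, 2.69], [-2.54, 2.54]. Speed limits (rad/s): [2.39, 2.39, 3.01, 3.14, 3.14, 3.14].

INTERFACE

Orientations are given as a rotation vector (axis times angle).
In Python, from workcell import status, optics, ctrl gives the robot as it stands. The module is installed in compiled form; this text tells all that it offers.
- The arm moves only by the shell command python3 -m inch 'ROWS'. ROWS is JSON, a list that holds one entry, the list of rows, each a list of 7 numbers: the shift along the tool's x, y, z in mm, then the turn, a rotation vector about the tool's x, y, z in rad, then the opening in per cent of the stroke, from 0 (shut) to 100 (fully open). A call has 1 to 20 rows; each row is the pose to reach, as a shift and turn from the pose commanded when the call began, along the tool's axes at that moment; what a row does not reach only later rows make up. A row lasts 1/10 s, in which the tool goes at most 50 mm and 8.59 degrees, less where a joint would pass 70% of its speed; a pose out of reach is approached as far as the arm can. A call with a gripper value outside its range is refused whole. The fingers move at their own pace and stop on an object; the grip force is fixed at half the most. Time passes only in rows, so rows that repeat a pose let the fingers close. It gives the time, the measured TCP pose, the force, the opening and the grip force at its end, in the units of the state.
- status.get_obs(): the state, without advancing time (a new reading comes with each control period).
- optics.get_image(name): name is "scene" or "top" or "wrist"; returns a dict with "frame" (400x640x3 uint8, red, green, blue), "fx", "fy", "cx", "cy" (pixels), "rvec" (rotation vector, rad) and "tvec" (3), from world to camera coordinates, as OpenCV has them; the wrist camera has in their place "hand_eye" (4x4, takes a point from camera to tool coordinates, whose origin is the TCP and whose axes are the flange's). Camera axes: x right, y down, z forward; pixel columns grow to the right and rows downward; lengths in mm; the calibration is good to about 2 mm. A picture is of the moment at which its call begins: read the wrist's pose just before it. There is no depth.
- ctrl.close_job(): hands the job in; it is judged then, once.
The state is a dict: "t": time; "qpos": joint angles; "qvel": joint speeds; "joint_torque": joint torques, N m; "ee_pos": TCP position; "orientation": TCP orientation; "ft_force": force on the tool from outside, world axes, zero at the start; "moment": the same for the moment, N m; "width": finger opening in mm; "grasp_force": force on a finger pad.
Only numpy, scipy, OpenCV 4.12 (cv2) and the standard library are available. Lean on these libraries where they do the work, as an engineer would, in place of code of your own. Each camera call takes 0.05 s, during which the arm holds its last target. There are 200 camera calls.

## Working session

There is one attempt and no reset: what is moved stays moved. The work goes in short steps, Python scripts to look and compute and a shell command to move; the robot and the scene stay as the last step left them, time stands still between calls to the robot, and variables do not carry over. Pictures are saved under pics/ and viewed, at most 10 in all, crops included, and the job is handed in when it is done.

```bash
mkdir -p pics; python3 - <<'E'
from workcell import status, optics, ctrl
import cv2
s=status.get_obs(); print(s['t'],s['ee_pos'],s['orientation'],s['width'],ctrl.tcp_to_tips)
for n in ("scene","top"):
    d=optics.get_image(n); cv2.imwrite(f"pics/{n}0.png",d["frame"][:,:,::-1]); print(n,d["fx"],d["cx"],d["cy"],d["rvec"],d["tvec"])
print(optics.get_image("wrist")["hand_eye"])
E
```

```text
0.0 [268.65491805 563.72762049 240.88991658] [-6.92859474e-01 -3.06384220e+00  2.35029845e-03] 87.93629060057664 19.0
scene 414.3724325580094 320.491241570581 202.80731964775842 [ 2.22163668  0.66991937 -0.31335828] [-475.70487117 -159.38934546 1348.38975775]
top 371.8061663701317 319.90988488354407 198.37113261300743 [ 2.24867071 -1.95371359  0.2008359 ] [-70.21861095 582.79687684 830.53595207]
[[-4.32463051e-04 -9.56098046e-01 -2.93046651e-01  7.93414999e+01]
 [ 9.99999678e-01 -6.11748102e-04  5.20150130e-04 -1.34934694e-01]
 [-6.76585255e-04 -2.93046331e-01  9.56098002e-01 -1.42739566e+02]
 [ 0.00000000e+00  0.00000000e+00  0.00000000e+00  1.00000000e+00]]
```

View pics/scene0.png

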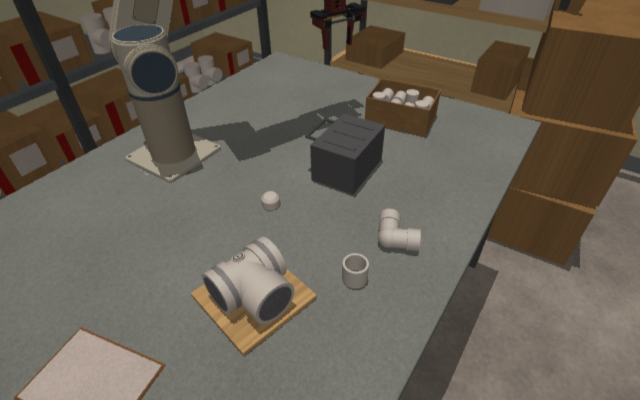

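View pics/top0.png

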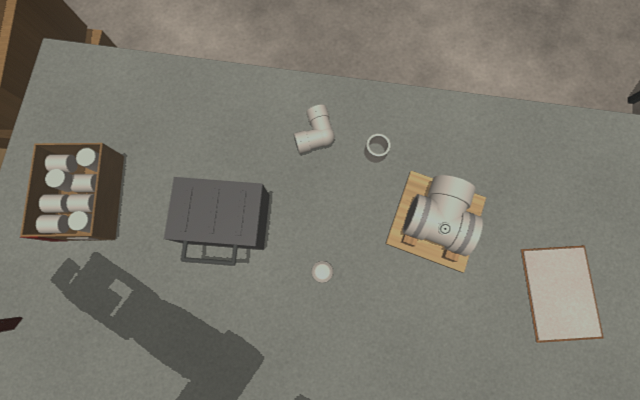

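The scene image shows the tee in front and the closed dark case behind it. In the top image, the lid spans about (168–268, 178–248), the bar runs near (183–235, 262), and the pad dot is at (445,228). The board corners are near (411,172), (485,196), (463,271) and (388,244). I'll enlarge both areas.

```bash
python3 - <<'E'
import cv2,numpy as np
f=cv2.imread("pics/top0.png")
a=cv2.resize(f[170:275,155:285],None,fx=5,fy=5,interpolation=cv2.INTER_CUBIC)
cv2.imwrite("pics/crop0.png",cv2.convertScaleAbs(a,alpha=1.8))
E
cat > h.py <<'E'
import numpy as np,cv2
from scipy.spatial.transform import Rotation as R
from workcell import status,optics
def top(name="top"):
    return optics.get_image(name)
def ray(d,u,v,z):
    Rm=cv2.Rodrigues(np.array(d["rvec"],float))[0]; t=np.array(d["tvec"],float)
    c=-Rm.T@t; w=Rm.T@np.array([(u-d["cx"])/d["fx"],(v-d["cy"])/d["fy"],1])
    return c+w*(z-c[2])/w[2]
def wray(d,s,u,v,z):
    T=np.array(d["hand_eye"]); Q=R.from_rotvec(s["orientation"]).as_matrix()
    c=Q@T[:3,3]+s["ee_pos"]; w=Q@T[:3,:3]@np.array([(u-d["cx"])/d["fx"],(v-d["cy"])/d["fy"],1])
    return c+w*(z-c[2])/w[2]
def proj(d,p):
    return cv2.projectPoints(np.array(p,float).reshape(-1,3),np.array(d["rvec"],float),np.array(d["tvec"],float),np.array([[d["fx"],0,d["cx"]],[0,d["fy"],d["cy"]],[0,0,1.]]),None)[0].reshape(-1,2)
def delta(p,Rt=None):
    "shift/turn in tool axes from present pose to world pos p, rot matrix Rt"
    s=status.get_obs(); Q=R.from_rotvec(s["orientation"]).as_matrix()
    Rt=Q if Rt is None else Rt
    return np.round(Q.T@(np.array(p)-s["ee_pos"]),1),np.round(R.from_matrix(Q.T@Rt).as_rotvec(),4)
E
```

```text
(no output)
```

View pics/crop0.png

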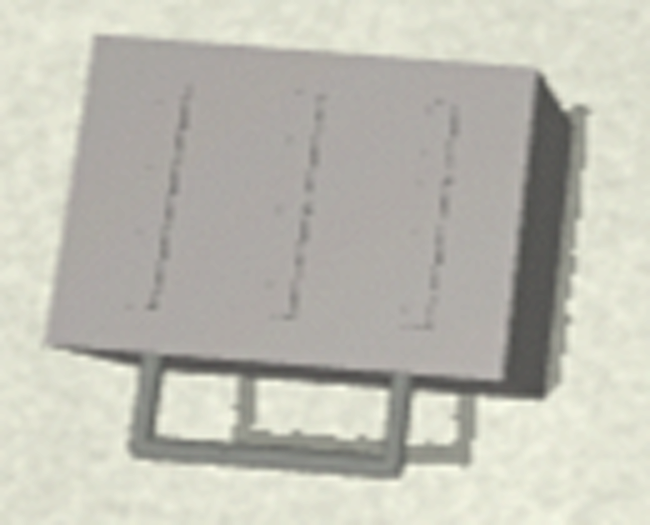

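The crop shows the lid-top corners at (95,36), (537,70), (502,380) and (47,347). The bar's centreline runs from (140,449) to (397,467), with its shadow to the right.

```bash
python3 - <<'E'
from h import *
d=top()
c=np.array([[95,36],[537,70],[502,380],[47,347]])/5+[155,170]-0.4
P=np.array([ray(d,*p,125) for p in c]); print("lid corners\n",P.round(1))
print("sides",[np.linalg.norm(P[i]-P[(i+1)%4]).round(1) for i in range(4)])
xax=(P[0]+P[1]-P[2]-P[3]);yax=(P[0]+P[3]-P[1]-P[2])
print("yaw x,y",np.arctan2(xax[1],xax[0]),np.arctan2(-yax[0],yax[1]),"centre",P.mean(0))
b=np.array([[140,449],[397,467]])/5+[155,170]-0.4
B=np.array([ray(d,*p,115) for p in b]);print("bar",B.round(1),B.mean(0),np.linalg.norm(B[0]-B[1]))
# tee board by wood colour
f=d["frame"]; hsv=cv2.cvtColor(f,cv2.COLOR_RGB2HSV)
m=cv2.inRange(hsv,(8,70,60),(25,255,255)); m[:,:370]=0;m[:,500:]=0;m[:150]=0;m[290:]=0
q=cv2.minAreaRect(cv2.findNonZero(m)); bx=cv2.boxPoints(q); print(q)
T=np.array([ray(d,*p,15) for p in bx]);print("board",T.round(1),[np.linalg.norm(T[i]-T[(i+1)%4]).round(1) for i in range(4)],T.mean(0))
e=[np.arctan2(*(T[(i+1)%4]-T[i])[[1,0]]) for i in range(4)];print("edge angles",np.round(e,3))
# spot: dark dot near 445,228
g=cv2.cvtColor(f,cv2.COLOR_RGB2GRAY)[220:238,436:456].astype(float)
print(g.astype(int))
mk=(g<110).astype(np.uint8); print(cv2.connectedComponentsWithStats(mk)[2:])
print("spot",ray(d,445,228.5,109))
cv2.imwrite("pics/c2.png",cv2.resize(f[160:280,375:500,::-1],None,fx=4,fy=4))
E
```

```text
lid corners
 [[576.6 342.2 125. ]
 [588.8 142.9 125. ]
 [450.7 134.2 125. ]
 [437.1 332.2 125. ]]
sides [np.float64(199.7), np.float64(138.4), np.float64(198.4), np.float64(139.8)]
yaw x,y 0.0671202485521039 0.06471594382661068 centre [513.32578825 237.87965477 125.        ]
bar [[399.9 286.5 115. ]
 [407.9 174.6 115. ]] [403.90123799 230.55346534 115.        ] 112.2644545240802
((436.7954406738281, 221.16307067871094), (83.81519317626953, 78.76741790771484), 19.44003677368164)
board [[ 504.  -159.2   15. ]
 [ 701.8 -205.8   15. ]
 [ 656.9 -409.5   15. ]
 [ 463.9 -355.5   15. ]] [np.float64(203.2), np.float64(208.6), np.float64(200.4), np.float64(200.4)] [ 581.64886146 -282.46647162   15.        ]
edge angles [-0.231 -1.788  2.869  1.369]
[[183 184 184 184 184 184 183 184 183 183 183 184 183 181 181 179 179 178
  177 177]
 [184 184 184 184 185 186 181 178 178 178 179 182 183 182 181 180 180 180
  178 179]
 [184 184 180 181 184 180 156 143 146 148 159 175 180 182 182 182 181 181
  181 180]
 [184 182 166 167 166 163 148 159 172 172 172 166 164 177 184 184 184 182
  182 182]
 [184 185 1
[... 960 characters left out ...]
2 173 174 174 174 174 174 176 176 176
  179 178]
 [153 154 157 158 161 162 163 164 167 167 169 170 170 171 172 173 174 175
  178 171]
 [148 150 151 153 154 156 159 159 161 164 164 166 167 168 169 172 172 175
  175 140]]
(array([[  0,   0,  20,  18, 350],
       [  8,   4,   3,   1,   3],
       [  5,   6,   1,   1,   1],
       [  8,   8,   2,   2,   3],
       [  8,  13,   2,   1,   2],
       [ 11,  12,   1,   1,   1]], dtype=int32), array([[ 9.52571429,  8.51142857],
       [ 9.        ,  4.        ],
       [ 5.        ,  6.        ],
       [ 8.66666667,  8.33333333],
       [ 8.5       , 13.        ],
       [11.        , 12.        ]]))
spot [ 547.86426257 -274.5390569   109.        ]
```

Everything fits. The lid measures 200×139 mm, the bar is 112 mm long, and the bar sits 110 mm in front of the lid's centre. The spot agrees with the board. Case yaw is about 0.066 and tee yaw about -0.23. I'll grip the bar from above and carry it along its arc.

```bash
cat >> h.py <<'E'
def down(yaw):
    y=np.array([np.cos(yaw),np.sin(yaw),0]); z=np.array([0,0,-1.]); return np.c_[np.cross(y,z),y,z]
E
python3 -c "
from h import *
print(delta([404,230.5,200],down(0.066)))"
```

```text
(array([-265.5, -242.7,   41.4]), array([-9.00e-04,  5.00e-04,  1.06e+00]))
```

```bash
python3 -m inch '[[[-265.5,-242.7,41.4,0,0,1.06,36],[-265.5,-242.7,41.4,0,0,1.06,36],[-265.5,-242.7,41.4,0,0,1.06,36],[-265.5,-242.7,41.4,0,0,1.06,36],[-265.5,-242.7,41.4,0,0,1.06,36],[-265.5,-242.7,41.4,0,0,1.06,36],[-265.5,-242.7,41.4,0,0,1.06,36],[-265.5,-242.7,41.4,0,0,1.06,36],[-265.5,-242.7,41.4,0,0,1.06,36],[-265.5,-242.7,41.4,0,0,1.06,36],[-265.5,-242.7,41.4,0,0,1.06,36],[-265.5,-242.7,41.4,0,0,1.06,36]]]'
python3 - <<'E'
from h import *
s=status.get_obs();d=optics.get_image("wrist");cv2.imwrite("pics/w1.png",d["frame"][:,:,::-1]);print(delta([404,230.5,200],down(0.066)))
E
```

```text
t: 1.4
ee_pos: [403.8, 232.2, 200.4]
orientation: [-2.144, -2.296, -0.001]
ft_force: [0.6, 0.4, 0.0]
width: 31.7
grasp_force: 0.0
(array([-1.5,  0.1,  0.4]), array([ 0.0002, -0.0002,  0.0024]))
```

View pics/w1.png

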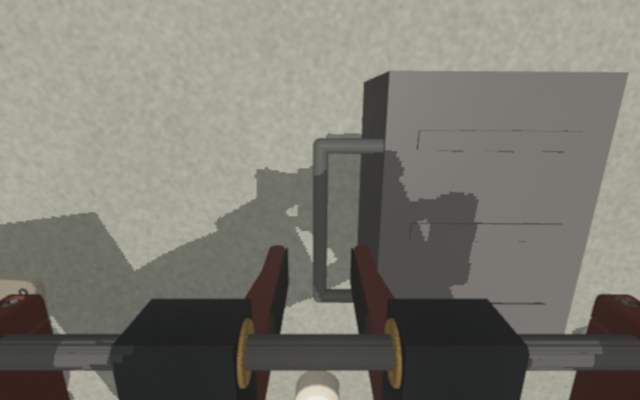

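The wrist view has the bar upright at column 320, from row 145 to row 297, midway between the two fingers and parallel to them. I'll check its y position by ray casting.

```bash
python3 - <<'E'
from h import *
s=status.get_obs();d=optics.get_image("wrist")
a=wray(d,s,320,145,115);b=wray(d,s,320,297,115);print(a,b,(a+b)/2,s['ee_pos'])
print(delta([*((a+b)/2)[:2],115],down(0.066)))
E
```

```text
[401.97326859 284.59412559 115.        ] [409.64838295 173.26241438 115.        ] [405.81082577 228.92826999 115.        ] [403.78522963 232.03304293 200.36475562]
(array([-3. ,  1.8, 85.3]), array([ 0.0001, -0.0001,  0.0022]))
```

Wrist and top views agree to 2 mm. Descend and close.

```bash
python3 -m inch '[[[-2,1,20,0,0,0,36],[-2,1,40,0,0,0,36],[-2,1,60,0,0,0,36],[-2,1,75,0,0,0,36],[-2,1,85,0,0,0,36],[-2,1,85,0,0,0,36],[-2,1,85,0,0,0,0],[-2,1,85,0,0,0,0],[-2,1,85,0,0,0,0],[-2,1,85,0,0,0,0],[-2,1,85,0,0,0,0],[-2,1,85,0,0,0,0]]]'
python3 - <<'E'
from h import *
# arc about hinge in case frame: tool y=case +x, tool z=down
for th in np.linspace(0,1.75,15):
    a=np.arctan2(45,180)+th;r=np.hypot(180,45)
    print(round(th,3),"y",round(180-r*np.cos(a),1),"z",round(45-r*np.sin(a),1))
E
```

```text
t: 2.7
ee_pos: [404.6, 229.0, 115.8]
orientation: [-2.147, -2.292, 0.001]
ft_force: [-5.2, 1.8, 6.9]
width: 9.6
grasp_force: 30.0
0.0 y 0.0 z 0.0
0.125 y 7.0 z -22.1
0.25 y 16.7 z -43.1
0.375 y 29.0 z -62.8
0.5 y 43.6 z -80.8
0.625 y 60.4 z -96.8
0.75 y 79.0 z -110.6
0.875 y 99.2 z -122.0
1.0 y 120.6 z -130.8
1.125 y 143.0 z -136.8
1.25 y 165.9 z -140.0
1.375 y 189.1 z -140.3
1.5 y 212.2 z -137.7
1.625 y 234.7 z -132.3
1.75 y 256.4 z -124.1
```

```bash
python3 -m inch '[[[0,3,-11,0,0,0,0],[0,7,-22,0,0,0,0],[0,11.5,-33,0,0,0,0],[0,16.7,-43,0,0,0,0],[0,22.5,-53,0,0,0,0],[0,29,-62.8,0,0,0,0],[0,36,-72,0,0,0,0],[0,43.6,-80.8,0,0,0,0],[0,52,-89,0,0,0,0],[0,60.4,-96.8,0,0,0,0],[0,69.5,-104,0,0,0,0],[0,79,-110.6,0,0,0,0],[0,79,-110.6,0,0,0,0]]]'
python3 -c "
from h import *
a=.75+.245;r=185.5;h=np.array([404,230.5])+180*np.array([np.cos(.066),np.sin(.066)])
print(status.get_obs()['ee_pos'],h)"
```

```text
t: 4.0
ee_pos: [484.5, 233.8, 228.8]
orientation: [2.147, 2.293, 0.0]
ft_force: [-9.8, -1.6, 13.8]
width: 9.3
grasp_force: 30.0
[484.53532254 233.81503664 228.79525692] [583.60810229 242.371377  ]
```

```bash
python3 -m inch '[[[0,9,-8,0,0,0,0],[0,20,-13,0,0,0,0],[0,30,-17.5,0,0,0,0],[0,41.5,-22,0,0,0,0],[0,52.5,-25,0,0,0,0],[0,64,-28,0,0,0,0],[0,75,-30,0,0,0,0],[0,87,-31.4,0,0,0,0],[0,98.5,-32,0,0,0,0],[0,110,-31.7,0,0,0,0],[0,122,-30.7,0,0,0,0],[0,133.5,-29,0,0,0,0],[0,145,-26.7,0,0,0,0],[0,156,-23.6,0,0,0,0],[0,167.5,-19.8,0,0,0,0],[0,178,-15.5,0,0,0,0],[0,178,-15.5,0,0,0,0]]]'
```

```text
t: 5.7
ee_pos: [660.5, 245.8, 241.1]
orientation: [-2.145, -2.29, 0.007]
ft_force: [-10.7, -5.7, 7.1]
width: 9.0
grasp_force: 30.0
```

```bash
python3 -m inch '[[[0,0,0,0,0,0,30],[0,0,0,0,0,0,36],[0,0,0,0,0,0,36],[0,0,0,0,0,0,36],[0,0,-30,0,0,0,36],[0,0,-60,0,0,0,36],[0,0,-90,0,0,0,36],[0,0,-90,0,0,0,36]]]'
python3 - <<'E'
from h import *
d=top();cv2.imwrite("pics/t1.png",d["frame"][:,:,::-1]);print(delta([501.8,267.1,200],down(0.066+np.pi/2)))
E
```

```text
t: 6.5
ee_pos: [663.9, 246.9, 336.8]
orientation: [2.144, 2.291, 0.013]
ft_force: [0.5, 0.8, 1.2]
width: 31.6
grasp_force: 0.0
(array([  31. , -160. ,  133.2]), array([ 0.0052,  0.0026, -1.5707]))
```

View pics/t1.png

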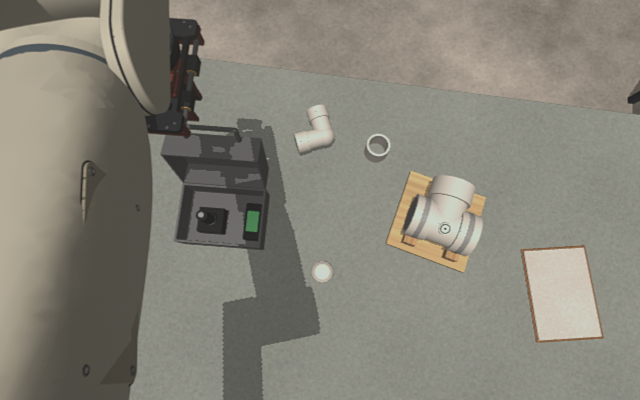

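The lid is leaning back open, with its bar at about (215,130). The probe stands in the foam with its tail at about (205,215). Next I'll move over the probe while staying high, then lower.

```bash
python3 -c "
from h import *
d=optics.get_image('top');print(ray(d,204,215,115))"
python3 -m inch '[[[10,-40,0,0,0,-0.14,60],[20,-80,0,0,0,-0.28,60],[31,-120,0,0,0,-0.42,60],[31,-160,0,0,0,-0.56,60],[31,-160,30,0,0,-0.7,60],[31,-160,60,0,0,-0.84,60],[31,-160,90,0,0,-0.98,60],[31,-160,110,0,0,-1.12,60],[31,-160,120,0,0,-1.26,60],[31,-160,133,0,0,-1.4,60],[31,-160,133,0,0,-1.57,60],[31,-160,133,0,0,-1.57,60],[31,-160,133,0,0,-1.57,60]]]'
python3 - <<'E'
from h import *
d=optics.get_image("wrist");cv2.imwrite("pics/w2.png",d["frame"][:,:,::-1])
E
```

```text
[502.13474467 260.3178404  115.        ]
t: 7.9
ee_pos: [499.4, 266.0, 197.4]
orientation: [0.098, -3.139, 0.001]
ft_force: [-0.3, 0.2, 0.3]
width: 52.9
grasp_force: 0.0
```

View pics/w2.png

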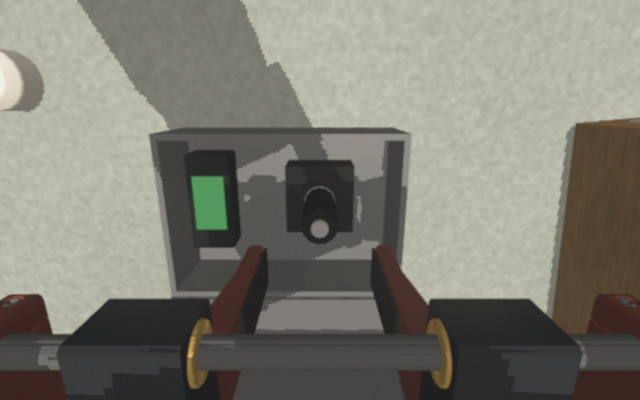

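The tail cap is at (319,230), centred between the fingers.

```bash
python3 - <<'E'
from h import *
s=status.get_obs();d=optics.get_image("wrist")
p=wray(d,s,319,230,116);print(p,wray(d,s,319,230,113))
print(delta([*p[:2],96],down(0.066+np.pi/2)))
E
```

```text
[505.0013658  265.80438241 116.        ] [506.13047915 265.87257497 113.        ]
(array([ -5.2,  -0.7, 102.1]), array([-0.0001, -0.0003, -0.0037]))
```

```bash
python3 -m inch '[[[-4,-0.5,25,0,0,0,60],[-4,-0.5,50,0,0,0,60],[-4,-0.5,70,0,0,0,60],[-4,-0.5,85,0,0,0,60],[-4,-0.5,95,0,0,0,60],[-4,-0.5,102,0,0,0,60],[-4,-0.5,102,0,0,0,0],[-4,-0.5,102,0,0,0,0],[-4,-0.5,102,0,0,0,0],[-4,-0.5,102,0,0,0,0],[-4,-0.5,102,0,0,0,0],[-4,-0.5,102,0,0,0,0],[-4,-0.5,102,0,0,0,0],[-4,-0.5,102,0,0,0,0]]]'
```

```text
t: 9.4
ee_pos: [504.5, 266.3, 97.0]
orientation: [-0.102, 3.139, 0.001]
ft_force: [-0.4, 0.3, 6.2]
width: 25.6
grasp_force: 30.0
```

Gripped. Lift straight up and hold.

```bash
python3 -m inch '[[[0,0,-15,0,0,0,0],[0,0,-30,0,0,0,0],[0,0,-50,0,0,0,0],[0,0,-70,0,0,0,0],[0,0,-90,0,0,0,0],[0,0,-110,0,0,0,0],[0,0,-130,0,0,0,0],[0,0,-150,0,0,0,0],[0,0,-160,0,0,0,0],[0,0,-160,0,0,0,0],[0,0,-160,0,0,0,0],[0,0,-160,0,0,0,0]]]'
cat >> h.py <<'E'
def tgt(yaw,spot,dist):
    "TCP pose with probe (TCP-to-tip dist) tip at spot, square to the pad"
    xt=np.array([np.cos(yaw),np.sin(yaw),0]);y=np.array([-np.sin(yaw),np.cos(yaw),0])
    n=np.cos(.349)*np.array([0,0,1])-np.sin(.349)*xt; z=-n
    return np.array(spot)+n*dist, np.c_[np.cross(y,z),y,z]
E
python3 - <<'E'
from h import *
p,Q=tgt(-.23,[547.9,-274.5,109],86+60)
print(p,delta(p,Q)); s=status.get_obs();print(s['qpos'],s['ee_pos'],s['width'])
E
```

```text
t: 10.6
ee_pos: [503.4, 265.7, 255.3]
orientation: [0.102, -3.138, 0.001]
ft_force: [-0.3, 0.4, -2.3]
width: 25.6
grasp_force: 30.0
[ 499.28882264 -263.11801548  246.19841057] (array([  38.5, -527.4,    9.6]), array([ 0.0505, -0.3481,  0.2924]))
[ 4.64766405e-01  3.26659460e-01  1.74221906e+00  2.29423060e-05
  1.07465985e+00 -1.17124401e+00] [503.38135116 265.71366585 255.33886996] 25.615353300392588
```

```bash
python3 -m inch '[[[0,-30,0,0,0,0,0],[5,-60,0,0,0,0,0],[10,-90,0,0,0,0,0],[15,-120,0,0,0,0.03,0],[20,-150,0,0,-0.03,0.06,0],[25,-180,0,0,-0.06,0.09,0],[30,-210,0,0.02,-0.1,0.12,0],[35,-240,0,0.03,-0.14,0.15,0],[38,-270,0,0.03,-0.18,0.18,0],[38,-300,0,0.04,-0.22,0.21,0],[38,-330,0,0.04,-0.26,0.24,0],[38,-360,0,0.05,-0.3,0.27,0],[38,-390,0,0.05,-0.348,0.292,0],[38,-420,0,0.05,-0.348,0.292,0],[38,-450,0,0.05,-0.348,0.292,0],[38,-480,0,0.05,-0.348,0.292,0],[38,-505,0,0.05,-0.348,0.292,0],[38,-520,5,0.05,-0.348,0.292,0],[38.5,-527.4,9.6,0.05,-0.348,0.292,0],[38.5,-527.4,9.6,0.05,-0.348,0.292,0]]]'
python3 - <<'E'
from h import *
for i in range(1):
    d=optics.get_image("wrist");cv2.imwrite("pics/w3.png",d["frame"][:,:,::-1])
d=optics.get_image("scene");cv2.imwrite("pics/s3.png",d["frame"][:,:,::-1])
E
```

```text
t: 12.6
ee_pos: [499.1, -262.9, 245.1]
orientation: [0.322, 2.777, -0.053]
ft_force: [-0.2, 0.0, -1.9]
width: 25.5
grasp_force: 30.0
```

View pics/w3.png

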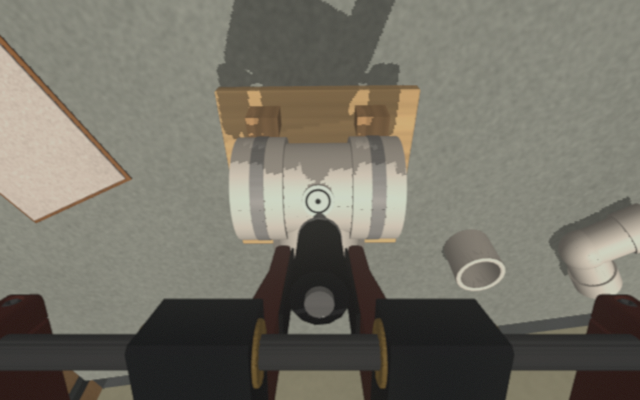

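The view shows the pad dot at (318,201), the board's front edge level at row 88 (so the yaw is right), and the probe handle pointing at the pad. Now a numeric check of the spot and of how the probe sits in the grip.

```bash
python3 - <<'E'
from h import *
s=status.get_obs();d=optics.get_image("wrist");f=d["frame"]
g=cv2.cvtColor(f,cv2.COLOR_RGB2GRAY)
print("spot wrist",wray(d,s,318,201.3,109)); q=wray(d,s,218,88,15)-wray(d,s,419,87,15);print("board front",q,np.arctan2(-q[0],q[1]),np.arctan2(q[0],-q[1]))
T=np.linalg.inv(np.array(d["hand_eye"]))
for z in (-20,0,52,84,86):
    p=T@[0,0,z,1];print(z,d["fx"]*p[0]/p[2]+d["cx"],d["fx"]*p[1]/p[2]+d["cy"])
for r in range(212,262,6): 
    x=np.where(g[r,280:365]<60)[0]+280; print(r,x.min() if len(x) else 0,x.max() if len(x) else 0,x.mean() if len(x) else 0)
cv2.imwrite("pics/w3c.png",cv2.resize(f[180:330,250:390,::-1],None,fx=4,fy=4))
# scene: expected probe points
e=optics.get_image("scene");Q=R.from_rotvec(s["orientation"]).as_matrix()
print(proj(e,[s["ee_pos"]+Q[:,2]*z for z in (-20,52,86)]))
u,v=proj(e,s["ee_pos"]+Q[:,2]*50)[0].astype(int)
cv2.imwrite("pics/s3c.png",cv2.resize(e["frame"][v-50:v+50,u-60:u+60,::-1],None,fx=6,fy=6,interpolation=cv2.INTER_CUBIC));print(u-60,v-50)
E
```

```text
spot wrist [ 551.3409219  -275.03304763  109.        ]
board front [ -43.29963057 -188.40741105    0.        ] 2.915696038565574 -0.2258966150242192
-20 319.85196402740615 307.52390286264836
0 319.74109515766867 282.7209867109118
52 319.5476688047582 239.44880738650966
84 319.4684954387269 221.73661852976133
86 319.464212477268 220.77846017387856
212 0 0 0
218 0 0 0
224 306 332 319.0
230 301 337 319.0
236 299 339 319.0
242 299 340 319.5
248 280 361 321.2307692307692
254 280 363 322.3205128205128
260 280 364 322.0
[[210.21443351 186.38721698]
 [223.1080718  217.85988593]
 [228.86328122 231.90803874]]
162 167
```

View pics/s3c.png

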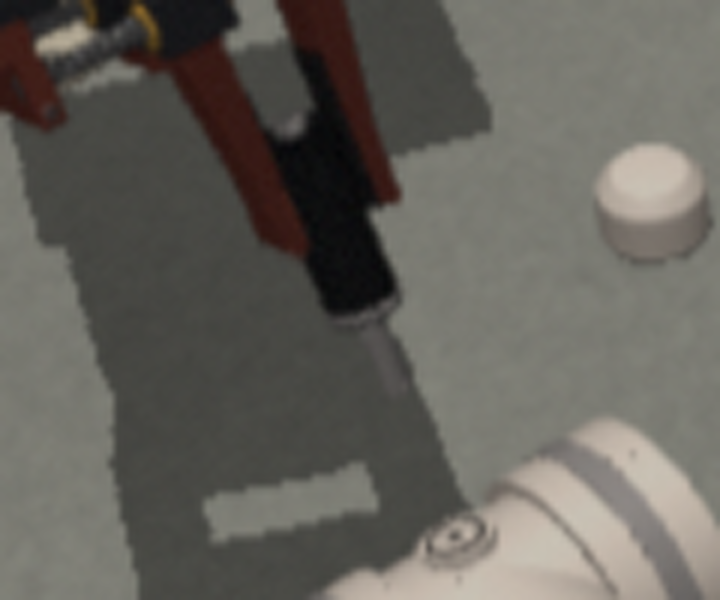

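The tip end shows at crop (397,392), which is full-image (228.2,232.3). That is within 1 px of prediction, so the probe is straight and the TCP-to-tip distance of about 86 mm holds. The pad dot is at crop (457,536), full-image (238.2,256.3).

```bash
python3 - <<'E'
from h import *
e=optics.get_image("scene")
print(ray(e,238.1,256.3,109), ray(e,238.1+.6,256.3-.4,109))
t=optics.get_image("top");print(ray(t,444.7,228.4,109))
for w in ([548,-274.6],[551,-275],[549.5,-274.8]):
    p,Q=tgt(-.228,[*w,109],86+20);print(w,delta(p,Q))
E
```

```text
[ 548.90990324 -275.3039189   109.        ] [ 549.21781174 -273.7743286   109.        ]
[ 547.99444141 -273.86278834  109.        ]
[548, -274.6] (array([ 0.7, -1.5, 40.6]), array([ 0.0013,  0.0014, -0.0011]))
[551, -275] (array([-2.1, -1.2, 41.6]), array([ 0.0013,  0.0014, -0.0011]))
[549.5, -274.8] (array([-0.7, -1.3, 41.1]), array([ 0.0013,  0.0014, -0.0011]))
```

```bash
python3 -m inch '[[[-0.6,-1.3,12,0,0,0,0],[-0.6,-1.3,24,0,0,0,0],[-0.6,-1.3,34,0,0,0,0],[-0.6,-1.3,42,0,0,0,0],[-0.6,-1.3,48,0,0,0,0],[-0.6,-1.3,52,0,0,0,0],[-0.6,-1.3,52,0,0,0,0],[-0.6,-1.3,52,0,0,0,0]]]'
python3 - <<'E'
from h import *
s=status.get_obs();print(s['ee_pos'],s['ft_force'])
d=optics.get_image("wrist")["frame"][180:260,270:370,::-1];e=optics.get_image("scene")["frame"][215:275,195:270,::-1]
k=lambda a:cv2.resize(a,(400,int(400*a.shape[0]/a.shape[1])),interpolation=cv2.INTER_CUBIC)
a,b=k(d),k(e);h=min(len(a),len(b));cv2.imwrite("pics/n4.png",np.hstack([a[:h],b[:h]]))
E
```

```text
t: 13.7
ee_pos: [517.7, -268.2, 198.2]
orientation: [0.32, 2.774, -0.054]
ft_force: [-0.1, -0.2, -2.0]
width: 25.7
grasp_force: 30.0
[ 517.70099989 -268.1924731   198.24571648] [-0.14311957 -0.17200542 -1.98303086]
```

View pics/n4.png

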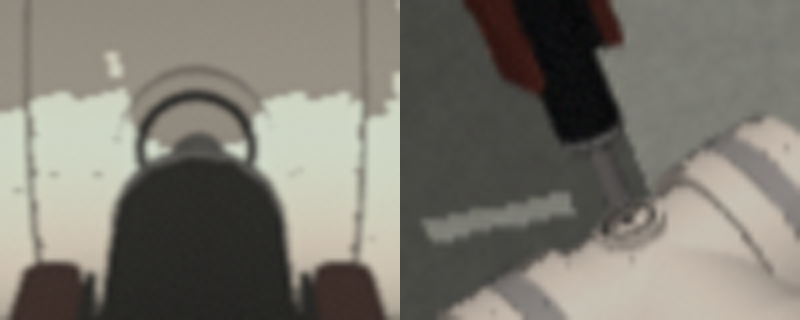

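Seen from the wrist, the tip is laterally centred on the ring (column 197). In the scene view it is a few mm above the dot. I'll advance gently towards contact.

```bash
python3 -m inch '[[[0,0,2,0,0,0,0],[0,0,4,0,0,0,0],[0,0,6,0,0,0,0],[0,0,8,0,0,0,0],[0,0,10,0,0,0,0],[0,0,10,0,0,0,0],[0,0,10,0,0,0,0]]]'
python3 - <<'E'
from h import *
s=status.get_obs();p,Q=tgt(-.228,[549.3,-274.6,109],86);print((s['ee_pos']-p)@Q, "tool-axes error to contact pose")
E
```

```text
t: 14.5
ee_pos: [521.0, -268.9, 188.8]
orientation: [0.32, 2.775, -0.054]
ft_force: [-0.4, -0.2, -0.5]
width: 25.6
grasp_force: 30.0
[-0.1601436  -0.85292124  1.17640949] tool-axes error to contact pose
```

Contact, with about 1.5 N of change. I'll press about 5 mm further, then take the last look.

```bash
python3 -m inch '[[[0,0,1,0,0,0,0],[0,0,2,0,0,0,0],[0,0,3,0,0,0,0],[0,0,4,0,0,0,0],[0,0,5,0,0,0,0],[0,0,5,0,0,0,0],[0,0,5,0,0,0,0],[0,0,5,0,0,0,0],[0,0,5,0,0,0,0]]]'
python3 - <<'E'
from h import *
s=status.get_obs();p,Q=tgt(-.228,[549.3,-274.6,109],86);print((s['ee_pos']-p)@Q,(s['ft_force']-np.array([-.14,-.17,-1.98]))@Q)
d=optics.get_image("wrist")["frame"][180:260,270:370,::-1];e=optics.get_image("scene")["frame"][225:285,200:275,::-1];t=optics.get_image("top")["frame"][150:290,150:290,::-1]
k=lambda a:cv2.resize(a,(400,int(400*a.shape[0]/a.shape[1])),interpolation=cv2.INTER_CUBIC)
a,b=k(d),k(e);h=min(len(a),len(b));cv2.imwrite("pics/n5.png",np.hstack([a[:h],b[:h]]))
E
```

```text
t: 15.4
ee_pos: [522.7, -269.3, 184.1]
orientation: [0.32, 2.774, -0.054]
ft_force: [-2.2, -0.3, 2.4]
width: 25.3
grasp_force: 30.0
[-0.18489279 -0.87894614  6.11928147] [ 0.35083855 -0.54587012 -4.80361031]
```

View pics/n5.png

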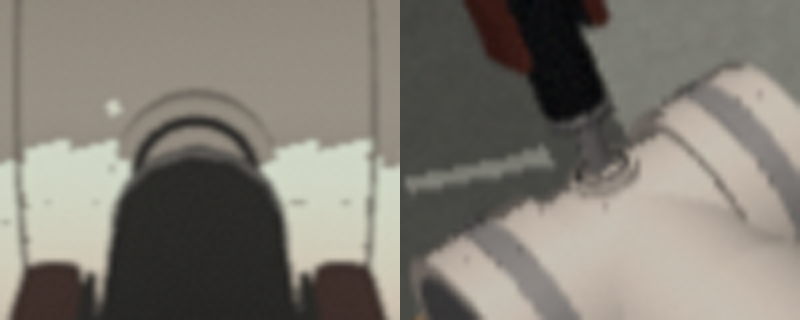

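The tip sits inside the ring and is centred in the wrist view, with the ring gap about 28 px, as expected for concentric circles. Force is about 4.8 N, which puts the tip roughly 6–7 mm in. Handing in.

```bash
python3 -c "
from workcell import ctrl
print(ctrl.close_job())"
```

```text
the job is handed in; nothing more can be done
None
```

I handed the job in with the lid open and the gripper holding the probe on the pad's centre, square to it by measurement; the tip is about 6–7 mm in at about 4.8 N. No verdict came back.

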